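Set the reflectance stand's angle and hold the sample slide flush on its sloping stage

TASK

Turn the angle knob of the reflectance stand until its pointer line meets the point of the small tab clamped on the rim of the scale; this tilts the stage to the angle for the reading. Then lift the sample slide (oblong plate with an upright grip) off the tray, tilt it to match the sloping stage, lay it centred over the window and lined up with the stage, and press it gently flush on the face: finish while still holding it pressed there for the reading. Leave the round reference tile and everything else on the bench where it is.

Things in the scene. Friction and masses are not known exactly. Their poses are not given: they have to be found in the camera images.
- knob_grip (a point): Angle knob: black bar 56 mm long, 12 mm thick, 36 mm tall on a round skirt 72 mm wide, 10 mm tall, on a dial plate on the stand's 50 mm high deck. Axis vertical. This point lies on the axis, 85 mm above the bench, at the height to grip (bar from 63 to 99 mm above the bench); x points along the bar to the pointer end, z up.
- knob (a joint): Angle of the knob, rad, 0 to 1.5; grows as the knob turns clockwise seen from above. The stage's tilt is exactly half of it. Stiff: about 0.25 N m to turn, stays where it is left.
- pointer (a point): Outer end of the white pointer line on the knob, 38 mm from the knob's axis; it turns with the knob.
- mark (a point): Point of the dark steel marker tab clamped on the rim of the dial plate, 38 mm from the knob's axis, 54 mm above the bench; the tab reaches out from here to 60 mm from the axis, 12 mm wide, and cannot move. The knob has to be turned clockwise by 0.4 to 1.25 rad to bring the pointer here.
- stage: Tilting stage: dark plate 100 mm (its x) by 76 mm (its y), 10 mm thick, a round black window of 28 mm in its middle, white centre lines. Origin: middle of the window on the upper face, 105 mm above the bench, on the tilt axis (along y). z: outward normal; x: up the slope, away from the stand's front. At the mark it slopes 21 to 36 degrees, down towards the front.
- reader: The reflectance stand, fixed: cream base 180 mm (x) by 290 mm (y), 50 mm tall, origin under its middle, front to -x. Two yoke cheeks, 46 mm along x, stand 44 to 56 mm either side of the stage's middle along y and reach 7 mm above the tilt axis. Friction holds the tilt: about 10 N near the upper or lower edge can make stage and knob slip, a push at the middle does not.
- slide_mid (a point): Sample slide, loose on the tray, about 110 g: plate 76 mm (its x) by 50 mm (its y) by 6 mm, glass below; in the middle of its upper side an upright grey grip, 40 mm along x, 12 mm thick along y, from 6 to 56 mm above the underside. This point is the centre, 28 mm above the underside, in the grip; z points up. It may be used either way round.
- slide_face (a point): Middle of the underside of the sample slide, 28 mm straight below slide_mid (same axes).
- slide: The sample slide; origin and axes as slide_face.
- tray: Shallow steel tray, fixed, 130 mm by 260 mm (x, y), floor 3 mm thick, rim 8 mm high; origin under its middle. The slide and the reference lie in it, 130 mm apart, either one on either side.
- reference: Reference tile in the tray, leave alone: round white disc 54 mm in diameter, 8 mm thick, with a round grey post of 16 mm diameter, 48 mm tall in all; origin under its middle.
- beaker: Empty glass beaker, 70 mm wide, 90 mm tall; leave alone. Origin under its middle.
- amber: Amber bottle, 60 mm wide, 130 mm tall; leave alone. Origin under its middle.
- white: White bottle, 64 mm wide, 150 mm tall; leave alone. Origin under its middle.
- vial_a: Small capped vial, 28 mm wide, 50 mm tall; leave alone. Origin under its middle.
- vial_b: Small capped vial, 28 mm wide, 50 mm tall; leave alone. Origin under its middle.
- spatula: Thin steel lab spatula lying on the bench, 175 mm long along its x, 7 mm thick; leave alone.
- mouse: Computer mouse, 100 by 58 by 22 mm; leave alone. Origin under its middle.
Things that resemble listed ones, but are neither listed nor needed, are in the scene too. What is shaped like the slide but black, brown or pink is not meant.

How it is judged (in metres and radians):
On the way, in this order (a step that is already met when the one before it is completed fails the run):
1. the knob's pointer stands at the tab (horizontal distance between pointer and mark below 0.0035 m), for 0.2 s.
2. the slide is lifted clear of the tray in the gripper (height (world z) of slide_face above 0.05 m and contact force between the fingers and slide above 0.5 N), for 0.2 s.
At the end, for the whole second after the job is handed in: Pointer within 3.5 mm of the tab's point; slide held in the fingers, at rest, flush on the stage within 2 degrees, long side along the stage's within 6 degrees (either way round), its middle within 10 mm of the window's, pressed on the stage with 2 to 25 N (horizontal distance between pointer and mark below 0.0035 m and angle between the z axis of slide and the z axis of stage, either way round below 0.035 rad and angle between the x axis of slide and the x axis of stage, either way round below 0.1 rad and distance between slide_face and stage below 0.01 m and contact force between slide and stage between 2 and 25 N and contact force between the fingers and slide above 1 N and linear speed of slide below 0.01 m/s); the arm keeps its last pose, push and grip.
It fails at once if the slide is pressed on the stage with more than 45 N (contact force between slide and stage above 45 N).
It fails at once if the reference tile or another bystander is moved more than 25 mm (distance of any of reference, beaker, amber, white, vial_a, vial_b, spatula, mouse from where it was at the start of the episode above 0.025 m).
It also fails if it takes over 61 s, if anything falls off the work surface, if the arm or the gripper's body presses on something with over 40 N, if the wrist force passes 120 N, or if a joint passes its speed limit or range.

ROBOT

A 7-joint arm with a two-finger parallel gripper is mounted at the origin on the work surface. World frame = base frame: x ahead of the robot, y to its left, z up, the work surface at z = 0. Lengths are in m, angles in degrees, forces in N, time in s.
With the tool pointing down it reaches from about 0.35 to 0.9 m from the base axis. Payload 8.1 kg.
Tool frame: the origin (TCP) lies at the very end of the fingers, on their centre line; the grasp point (between the pads) lies 19 mm behind it; x points along the fingers, y is the direction in which the jaws open and shut, and the axes are right-handed (so a half turn about x gives the same grasp; the last joint's range is limited). The gripper opens to 92 mm and grips with 3 to 60 N. Pads are 19 mm wide; open, the fingers measure 130 mm over their backs; the gripper's body (75 mm by 190 mm) begins 47 mm behind the grasp point.
Start: joints at [-81.394, 24.895, 1.432, 90.138, -0.665, 64.973, -4.303], TCP at [0.156, 0.605, 0.227] pointing down, gripper open.
Joint ranges: [-149.89, 149.89], [-25.12, 119.58], [-72.63, 75.52], [4.76, 147.25], [-75.54, 255.54], [6.69, 114.76], [-157.13, 157.13]. Speed limits (degrees/s): [127.2, 127.2, 172.46, 172.46, 180, 180, 180].

INTERFACE

Orientations are given as a 3x3 rotation matrix whose columns are the frame's x, y, z axes.
In Python, from cell import manip, cams gives the robot as it stands.
- The arm moves only by the tool jog_arm, never from a script. Its argument "rows" is a list of rows, each an object with "translation": the shift along the world's x, y, z scaled (see below), a list of three; "roll": the turn about the world's z scaled (see below). A call has 1 to 12 rows; each row is the pose to reach, as a shift and turn from the pose measured when the call began, turning the shorter way round; what a row does not reach only later rows make up. The controller multiplies each number of a shift by 0.75 m and each number of a turn by 180 degrees. A row lasts 1/12 s, in which the tool goes at most 41.7 mm and 7.16 degrees, less where a joint would pass 70% of its speed; a pose out of reach is approached as far as the arm can. A call with a number of a shift or a turn outside -1 to 1 is refused whole. A call with a gripper value outside its range is refused whole. "claw" is the gripper command: -1 is fully open, 1 is shut, values between are in proportion, set as the call begins (left out, the last holds). The fingers move at their own pace and stop on an object; "newtons" is the grip in N (left out, the last holds). Time passes only in rows, so rows that repeat a pose let the fingers close. It gives the time, the measured TCP pose, the force and the opening at its end, in the units of the state.
- manip.sense(): the state, without advancing time (a new reading comes with each control period).
- cams.snapshot(name): name is "scene" or "top" or "wrist"; returns a dict with "frame" (400x640x3 uint8, red, green, blue), "z_map" (400x640 float32, m along the optical axis (not along the pixel's ray), 0 where there is no reading), "intrinsics" (3x3 intrinsics, pixels), "cam_to_world" (4x4, takes a point from camera to world coordinates). Camera axes: x right, y up, looking along -z (the intrinsics and any distortion apply to the point x, -y, -z); pixel columns grow to the right and rows downward; lengths in m; the calibration is good to about 2 mm. A picture is of the moment at which its call begins.
- manip.sign_off(): hands the job in, once; it reports no verdict.
The state is a dict: "clock": time; "q": joint angles; "qvel": joint speeds; "joint_torque": joint torques, N m; "tcp_pos": TCP position; "tcp_rot": TCP orientation; "force": force on the tool from outside, world axes, zero at the start; "moment": the same for the moment, N m; "gripper_width": finger opening in m.
Only numpy, scipy, OpenCV 4.12 (cv2) and the standard library are available. Lean on these libraries where they do the work, as an engineer would, in place of code of your own. Each camera call takes 0.05 s, during which the arm holds its last target.

## Working session

There is one attempt and no reset: what is moved stays moved. The work goes in short steps, Python scripts to look and compute and a tool call to move; the robot and the scene stay as the last step left them, time stands still between calls to the robot, and variables do not carry over. Pictures are saved under pics/ and viewed, and the job is handed in when it is done.

Besides the shell and the picture viewer there is one more tool, called by a JSON object that holds its "api" and its "payload", one argument or row to a line. jog_arm: Moves the arm, as the interface text tells. Its arguments: {"type":"object","properties":{"rows":{"type":"array"},"claw":{"type":"number"},"newtons":{"type":"number"}},"required":["rows"]}

```bash
mkdir -p pics; ls; python3 - <<'E'
from cell import manip, cams
import cv2
s=manip.sense()
for k,v in s.items(): print(k,v)
for n in ["scene","top","wrist"]:
    d=cams.snapshot(n); cv2.imwrite(f"pics/{n}0.png",d["frame"][:,:,::-1]); print(n,d["intrinsics"],d["cam_to_world"])
    import numpy as np; np.savez(f"{n}0.npz",**d)
E
```

```text
pics
clock 0.0
q [-81.39369776  24.93651005   1.42978904  90.19004178  -0.66322101
  64.97382582  -4.30474339]
qvel [-0.05633007  0.01214081  0.14834003 -0.08163961 -0.03113886  0.07400335
 -0.04989392]
joint_torque [ 7.88345769e-04 -6.67857170e+01  9.85405035e-01 -3.14460397e+01
 -6.05108030e-02  4.34252957e-02  1.83995967e-04]
tcp_pos [0.1562504  0.60461115 0.2259378 ]
tcp_rot [[-2.45189342e-04  2.50196174e-01  9.68195132e-01]
 [-1.58861406e-03  9.68193842e-01 -2.50196243e-01]
 [-9.99998708e-01 -1.59943385e-03  1.60074347e-04]]
force [ 0.27016254 -1.13627738 -0.11603024]
moment [ 0.05468997 -0.02854187  0.04589561]
gripper_width 0.09187743058240881
scene [[388.73892887   0.         326.6997103 ]
 [  0.         388.73892887 200.94701137]
 [  0.           0.           1.        ]] [[ 0.8139647  -0.35173877  0.46232165  0.98079635]
 [ 0.58074367  0.51199451 -0.63292844 -0.68435555]
 [-0.01408068  0.78367178  0.62101552  0.74768005]
 [ 0.          0.          0.          1.        ]]
top [[394.62448193   0.         319.50952581]
 [  0.         394.62448193 201.02814823]
 [  0.           0.           1.        ]] [[-0.00662819  0.9912319  -0.13196735  0.32702371]
 [-0.99978448 -0.00916536 -0.01862759 -0.04270703]
 [-0.01967379  0.13181544  0.99107902  1.43683315]
 [ 0.          0.          0.          1.        ]]
wrist [[311.80091562   0.         321.70554731]
 [  0.         311.80091562 203.82275316]
 [  0.           0.           1.        ]] [[ 0.24942707 -0.92280242 -0.29363554  0.07610882]
 [ 0.96839059  0.23692954  0.07800034  0.62565225]
 [-0.00240797 -0.30380929  0.95272982  0.38390848]
 [ 0.          0.          0.          1.        ]]
```

View pics/scene0.png

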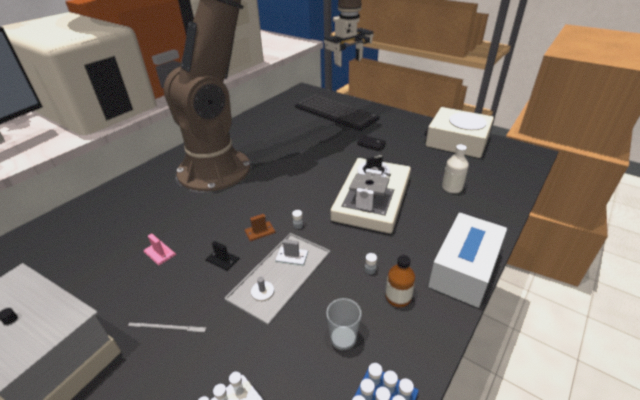

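View pics/top0.png

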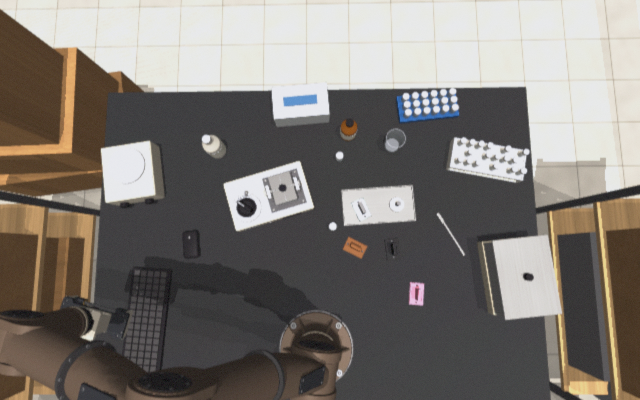

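View pics/wrist0.png

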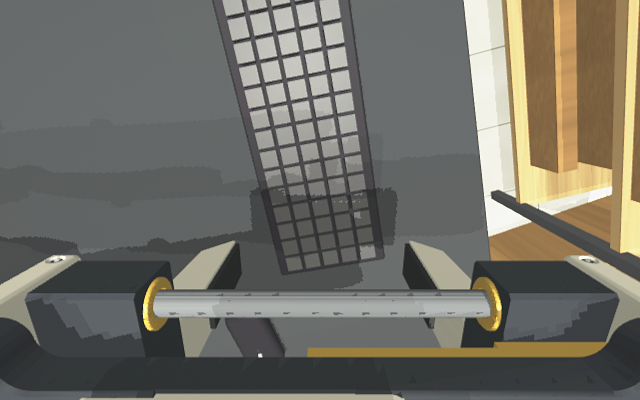

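```bash
cat > h.py <<'E'
import numpy as np,cv2
def P(d,u,v,z=None):
    """pixel->world using z_map or a plane of world height z"""
    K=d["intrinsics"];T=d["cam_to_world"]
    r=np.array([(u-K[0,2])/K[0,0],-(v-K[1,2])/K[1,1],-1.])
    w=T[:3,:3]@r;o=T[:3,3]
    if z is None: t=d["z_map"][int(round(v)),int(round(u))]
    else: t=(z-o[2])/w[2]
    return o+t*w
def px(d,p):
    K=d["intrinsics"];T=d["cam_to_world"]
    c=T[:3,:3].T@(np.asarray(p)-T[:3,3])
    return np.array([K[0,0]*c[0]/-c[2]+K[0,2],K[1,1]*-c[1]/-c[2]+K[1,2]])
def cloud(d):
    K=d["intrinsics"];T=d["cam_to_world"];z=d["z_map"]
    v,u=np.mgrid[0:z.shape[0],0:z.shape[1]]
    c=np.stack([(u-K[0,2])/K[0,0]*z,-(v-K[1,2])/K[1,1]*z,-z],-1)
    return c@T[:3,:3].T+T[:3,3]
def crop(d,u0,v0,u1,v1,s,name):
    im=d["frame"][v0:v1,u0:u1,::-1]
    cv2.imwrite("pics/"+name,cv2.resize(im,None,fx=s,fy=s,interpolation=cv2.INTER_CUBIC))
E
python3 - <<'E'
from h import *
d=dict(np.load("top0.npz"))
crop(d,215,150,425,260,3.8,"c_top.png")
s=dict(np.load("scene0.npz"))
crop(s,220,140,420,310,3.5,"c_scene.png")
E
```

```text
(no output)
```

View pics/c_top.png

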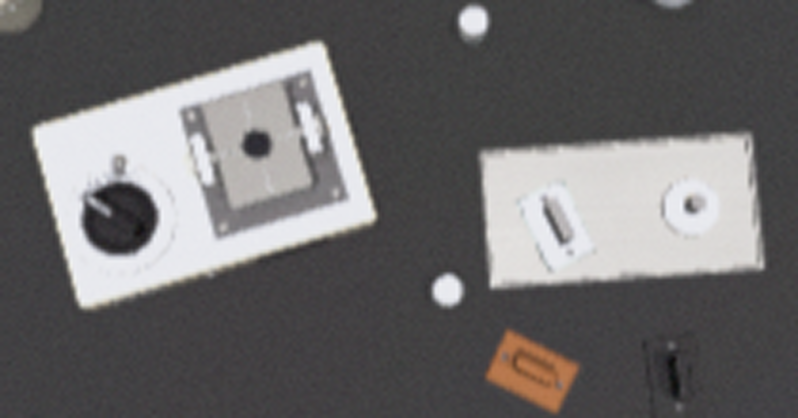

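View pics/c_scene.png

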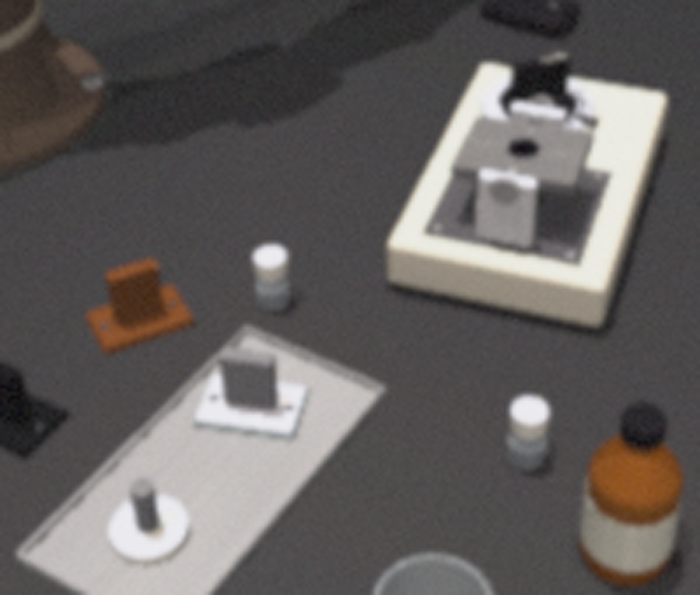

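```bash
python3 - <<'E'
from h import *
d=dict(np.load("top0.npz"))
f=lambda x,y:(215+x/3.8,150+y/3.8)
def w(n,x,y,z): print(n,P(d,*f(x,y),z).round(4))
for c in [(33,128),(325,42),(375,218),(82,308)]: w("base",*c,.05)
w("knobtop skirt",119,217,.065); w("ptr out",88,197,.063); w("ptr in",108,212,.1);w("tab",119,160,.054)
w("window",257,144,.105); w("slide grip mid",557,222,.056)
for c in [(519,198),(557,181),(594,253),(553,272)]: w("slide",*c,.009)
w("ref",692,207,.01)
for c in [(480,150),(750,132),(765,268),(490,288)]: w("tray",*c,.008)
print(P(d,*f(257,144)),P(d,*f(557,222)),P(d,212,150,.1))
E
```

```text
base [0.5776 0.3265 0.05  ]
base [0.6574 0.0507 0.05  ]
base [0.4892 0.0041 0.05  ]
base [0.4076 0.2764 0.05  ]
knobtop skirt [0.4905 0.2404 0.065 ]
ptr out [0.5097 0.27   0.063 ]
ptr in [0.491  0.2432 0.1   ]
tab [0.5456 0.2436 0.054 ]
window [0.5509 0.1084 0.105 ]
slide grip mid [ 0.4833 -0.1645  0.056 ]
slide [ 0.5121 -0.1327  0.009 ]
slide [ 0.5282 -0.1694  0.009 ]
slide [ 0.4586 -0.2032  0.009 ]
slide [ 0.4408 -0.1638  0.009 ]
ref [ 0.5018 -0.2975  0.01  ]
tray [ 0.5592 -0.096   0.008 ]
tray [ 0.5742 -0.3558  0.008 ]
tray [ 0.443  -0.3651  0.008 ]
tray [ 0.4261 -0.1037  0.008 ]
[0.5511004  0.10853056 0.10401264] [ 0.48289471 -0.16412732  0.05968384] [0.68852806 0.35726151 0.1       ]
```

Candidates for the slide in the top picture are:
- white plate with a grey grip, (361,208), in the tray
- brown, (355,247)
- black, (392,248)
- pink, (416,293)
- round reference tile, (396,204)

I choose the white plate at (361,208), which the crop confirms. The knob is at (247,206), its pointer points up-left, and the tab is at (246,192).

{"api": "jog_arm", "payload": {
  "rows": [
    {"translation": [0.417, -0.531, 0], "roll": 0.4},
    {"translation": [0.417, -0.531, 0], "roll": 0.4},
    {"translation": [0.417, -0.531, 0], "roll": 0.4},
    {"translation": [0.417, -0.531, 0], "roll": 0.4},
    {"translation": [0.417, -0.531, 0], "roll": 0.4},
    {"translation": [0.417, -0.531, 0], "roll": 0.4},
    {"translation": [0.417, -0.531, 0], "roll": 0.4},
    {"translation": [0.417, -0.531, 0], "roll": 0.4},
    {"translation": [0.417, -0.531, 0], "roll": 0.4},
    {"translation": [0.417, -0.531, 0], "roll": 0.4},
    {"translation": [0.417, -0.531, 0], "roll": 0.4},
    {"translation": [0.417, -0.531, 0], "roll": 0.4}
  ],
  "claw": -1
}}

```text
clock: 1.15
tcp_pos: [0.4503, 0.2298, 0.2262]
tcp_rot: [[0.001, -0.847, 0.532], [-0.0, 0.532, 0.847], [-1.0, -0.001, 0.0]]
force: [0.8, 0.0, -0.4]
gripper_width: 0.0916
```

{"api": "jog_arm", "payload": {
  "rows": [
    {"translation": [0, 0, 0], "roll": 0},
    {"translation": [0, 0, 0], "roll": 0}
  ]
}}

```text
clock: 1.32
tcp_pos: [0.4518, 0.2269, 0.226]
tcp_rot: [[0.001, -0.844, 0.537], [-0.001, 0.537, 0.844], [-1.0, -0.002, -0.001]]
force: [-0.7, 1.8, 0.1]
gripper_width: 0.0917
```

```bash
python3 - <<'E'
from cell import manip, cams
from h import *
print(manip.sense()["q"].round(1))
d=cams.snapshot("wrist"); np.savez("w1.npz",**d); cv2.imwrite("pics/w1.png",d["frame"][:,:,::-1])
print(manip.sense()["tcp_pos"])
E
```

```text
[-32.2  13.9  -0.8 106.5   0.3  59.5 114.4]
[0.4505905  0.2290034  0.22599987]
```

View pics/w1.png

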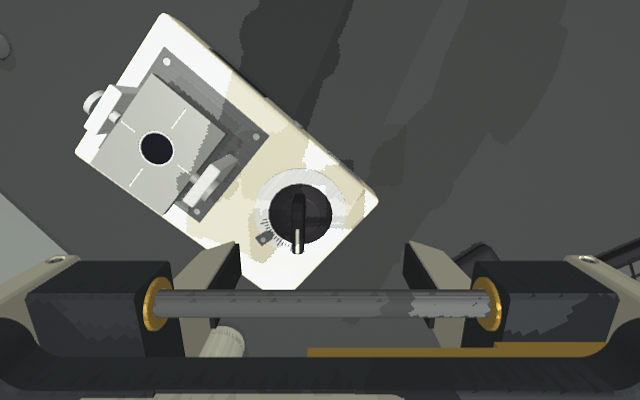

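The wrist picture shows the knob at (300,213), with its pointer line running down to about (298,250). The dark tab is at (264,238), the stage window at (156,148), and the white bottle's edge is at the bottom.

```bash
python3 - <<'E'
from h import *
d=dict(np.load("w1.npz"))
crop(d,230,160,370,270,5.7,"w1k.png")
crop(d,70,60,270,240,3.9,"w1s.png")
E
```

```text
(no output)
```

View pics/w1k.png

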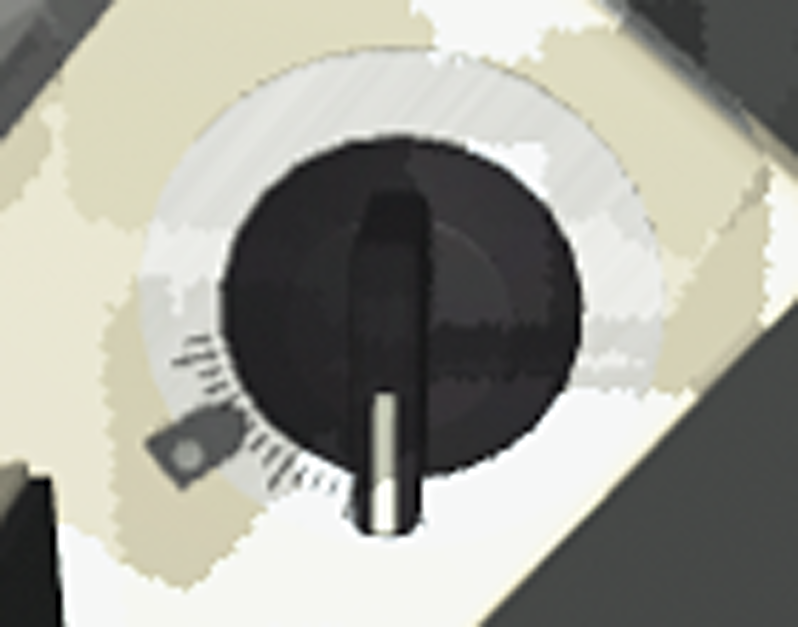

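View pics/w1s.png

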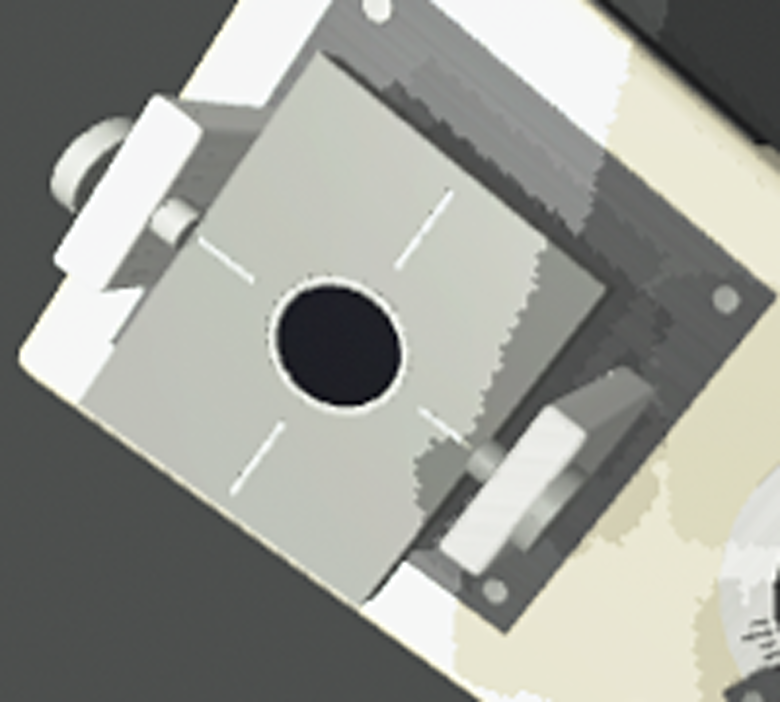

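```bash
python3 - <<'E'
from h import *
d=dict(np.load("w1.npz"))
f=lambda x,y:(230+(x+.5)/5.7-.5,160+(y+.5)/5.7-.5)
g=lambda x,y:(70+(x+.5)/3.9-.5,60+(y+.5)/3.9-.5)
ax=P(d,*f(401,305),.063); print("axis skirt",ax)
print("dial",P(d,*f(401,305),.053))
for p in [(386,400),(383,478),(383,525),(390,270),(389,350),(384,510)]: print(p,P(d,*f(*p)).round(4),P(d,*f(*p),.099).round(4))
tab=P(d,*f(243,406),.054);print("tab tip?",tab, P(d,*f(243,406)))
tb=P(d,*f(165,466),.054);print("tab base",tb)
a=lambda v:np.degrees(np.arctan2(v[1],v[0]))
print("tab ang",a(tab-ax),np.linalg.norm(tab-ax),"tab dir",a(tab-tb))
print("window",P(d,*g(339,345),.105),P(d,*g(339,345)))
l=[P(d,*g(*p),.105) for p in [(424,230),(258,458),(225,260),(443,427)]]
print(a(l[0]-l[1]),a(l[2]-l[3]),l)
# stage corners
c=[P(d,*g(*p),.105) for p in [(320,52),(607,290),(362,603),(80,402)]];print(np.round(c,4),np.mean(c,0))
E
```

```text
axis skirt [0.48795243 0.23928537 0.063     ]
dial [0.49047241 0.24183111 0.053     ]
(386, 400) [0.4907 0.2432 0.0991] [0.4907 0.2432 0.099 ]
(383, 478) [0.4992 0.2551 0.0993] [0.4993 0.2552 0.099 ]
(383, 525) [0.5047 0.2631 0.098 ] [0.5044 0.2627 0.099 ]
(390, 270) [0.477  0.2239 0.0989] [0.477  0.2239 0.099 ]
(389, 350) [0.4852 0.2358 0.0989] [0.4851 0.2358 0.099 ]
(384, 510) [0.503  0.2608 0.0979] [0.5026 0.2604 0.099 ]
tab tip? [0.52882395 0.24246361 0.054     ] [0.52949446 0.24293109 0.05218288]
tab base [0.54973441 0.2447277  0.054     ]
tab ang 4.446482933141114 0.04197121055980108 tab dir -173.820366826215
window [0.55113828 0.10931412 0.105     ] [0.55098756 0.10936461 0.10529183]
-164.22340433340378 -73.29505114663375 [array([0.51821795, 0.10023801, 0.105     ]), array([0.58486994, 0.11906922, 0.105     ]), array([0.5600024 , 0.08135879, 0.105     ]), array([0.5434059 , 0.13666047, 0.105     ])]
[[0.513  0.0603 0.105 ]
 [0.492  0.1323 0.105 ]
 [0.5883 0.1596 0.105 ]
 [0.6106 0.0871 0.105 ]] [0.55096274 0.10982155 0.105     ]
```

{"api": "jog_arm", "payload": {
  "rows": [
    {"translation": [0.05, 0.014, -0.02], "roll": -0.017},
    {"translation": [0.05, 0.014, -0.04], "roll": -0.017},
    {"translation": [0.05, 0.014, -0.08], "roll": -0.017},
    {"translation": [0.05, 0.014, -0.12], "roll": -0.017},
    {"translation": [0.05, 0.014, -0.16], "roll": -0.017},
    {"translation": [0.05, 0.014, -0.19], "roll": -0.017},
    {"translation": [0.05, 0.014, -0.208], "roll": -0.017},
    {"translation": [0.05, 0.014, -0.208], "roll": -0.017},
    {"translation": [0.05, 0.014, -0.208], "roll": -0.017},
    {"translation": [0.05, 0.014, -0.208], "roll": -0.017}
  ],
  "claw": -1
}}

```text
clock: 2.2
tcp_pos: [0.4881, 0.2409, 0.0709]
tcp_rot: [[0.001, -0.816, 0.578], [0.0, 0.578, 0.816], [-1.0, -0.001, 0.001]]
force: [-0.2, -0.5, -0.1]
gripper_width: 0.0919
```

{"api": "jog_arm", "payload": {
  "rows": [
    {"translation": [0, 0, 0], "roll": 0},
    {"translation": [0, 0, 0], "roll": 0},
    {"translation": [0, 0, 0], "roll": 0},
    {"translation": [0, 0, 0], "roll": 0},
    {"translation": [0, 0, 0], "roll": 0},
    {"translation": [0, 0, 0], "roll": 0},
    {"translation": [0, 0, 0], "roll": 0},
    {"translation": [0, 0, 0], "roll": 0},
    {"translation": [0, 0, 0], "roll": 0},
    {"translation": [0, 0, 0], "roll": 0}
  ],
  "claw": 1,
  "newtons": 60
}}

```text
clock: 3.03
tcp_pos: [0.4881, 0.2408, 0.0709]
tcp_rot: [[0.001, -0.816, 0.578], [0.0, 0.578, 0.816], [-1.0, -0.001, 0.001]]
force: [-0.4, 0.4, 0.0]
gripper_width: 0.0297
```

{"api": "jog_arm", "payload": {
  "rows": [
    {"translation": [0, 0, 0], "roll": 0},
    {"translation": [0, 0, 0], "roll": 0},
    {"translation": [0, 0, 0], "roll": 0},
    {"translation": [0, 0, 0], "roll": 0},
    {"translation": [0, 0, 0], "roll": 0}
  ]
}}

```text
clock: 3.45
tcp_pos: [0.4891, 0.2401, 0.0709]
tcp_rot: [[0.003, -0.816, 0.578], [-0.0, 0.578, 0.816], [-1.0, -0.002, 0.001]]
force: [4.1, -3.6, -2.8]
gripper_width: 0.0116
```

{"api": "jog_arm", "payload": {
  "rows": [
    {"translation": [0, 0, 0], "roll": -0.03},
    {"translation": [0, 0, 0], "roll": -0.06},
    {"translation": [0, 0, 0], "roll": -0.09},
    {"translation": [0, 0, 0], "roll": -0.12},
    {"translation": [0, 0, 0], "roll": -0.15},
    {"translation": [0, 0, 0], "roll": -0.18},
    {"translation": [0, 0, 0], "roll": -0.21},
    {"translation": [0, 0, 0], "roll": -0.24},
    {"translation": [0, 0, 0], "roll": -0.26},
    {"translation": [0, 0, 0], "roll": -0.27},
    {"translation": [0, 0, 0], "roll": -0.27},
    {"translation": [0, 0, 0], "roll": -0.27}
  ]
}}

```text
clock: 4.45
tcp_pos: [0.4877, 0.2426, 0.0709]
tcp_rot: [[0.0, -0.108, 0.994], [0.0, 0.994, 0.108], [-1.0, 0.0, 0.0]]
force: [-2.4, 6.3, -0.1]
gripper_width: 0.0113
```

```bash
python3 - <<'E'
from cell import manip, cams
from h import *
s=manip.sense();print(s["tcp_pos"],s["tcp_rot"].round(3) if hasattr(s["tcp_rot"],"round") else s["tcp_rot"],s["moment"])
d=cams.snapshot("wrist"); np.savez("w2.npz",**d); cv2.imwrite("pics/w2.png",d["frame"][:,:,::-1])
d=cams.snapshot("top"); np.savez("t2.npz",**d); crop(d,215,150,325,240,7,"t2.png")
E
```

```text
[0.48770185 0.24260183 0.070931  ] [[ 0.    -0.108  0.994]
 [ 0.     0.994  0.108]
 [-1.     0.     0.   ]] [1.37502099 0.58263743 0.0595458 ]
```

View pics/w2.png

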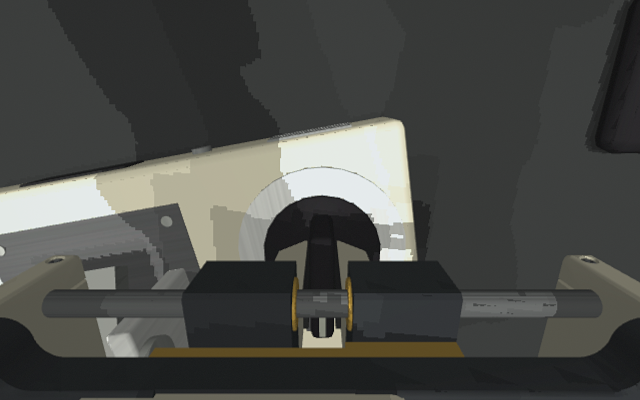

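View pics/t2.png

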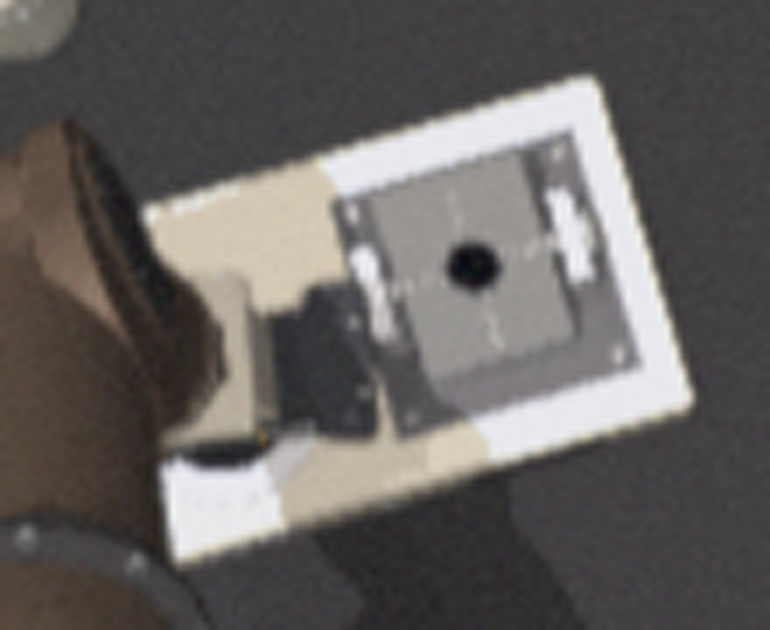

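{"api": "jog_arm", "payload": {
  "rows": [
    {"translation": [0, 0, 0], "roll": -0.007},
    {"translation": [0, 0, 0], "roll": -0.007},
    {"translation": [0, 0, 0], "roll": -0.007}
  ]
}}

```text
clock: 4.8
tcp_pos: [0.4877, 0.2427, 0.0709]
tcp_rot: [[0.0, -0.086, 0.996], [0.0, 0.996, 0.086], [-1.0, 0.0, 0.0]]
force: [0.4, 0.8, -0.7]
gripper_width: 0.0117
```

{"api": "jog_arm", "payload": {
  "rows": [
    {"translation": [0, 0, 0], "roll": 0},
    {"translation": [0, 0, 0], "roll": 0},
    {"translation": [0, 0, 0], "roll": 0},
    {"translation": [0, 0, 0], "roll": 0},
    {"translation": [0, 0, 0], "roll": 0},
    {"translation": [0, 0, 0.03], "roll": 0},
    {"translation": [0, 0, 0.08], "roll": 0},
    {"translation": [0, 0, 0.13], "roll": 0},
    {"translation": [-0.03, 0, 0.18], "roll": 0},
    {"translation": [-0.06, 0, 0.21], "roll": 0},
    {"translation": [-0.08, 0, 0.21], "roll": 0},
    {"translation": [-0.08, 0, 0.21], "roll": 0}
  ],
  "claw": -1
}}

```text
clock: 5.8
tcp_pos: [0.4256, 0.2435, 0.23]
tcp_rot: [[0.001, -0.088, 0.996], [0.003, 0.996, 0.088], [-1.0, 0.003, 0.001]]
force: [0.1, 0.0, 0.7]
gripper_width: 0.0869
```

```bash
python3 - <<'E'
from cell import manip, cams
from h import *
s=manip.sense();print(s["tcp_pos"],s["gripper_width"])
d=cams.snapshot("wrist"); np.savez("w3.npz",**d); cv2.imwrite("pics/w3.png",d["frame"][:,:,::-1])
E
```

```text
[0.42557924 0.24351673 0.23001177] 0.08686543013784033
```

View pics/w3.png

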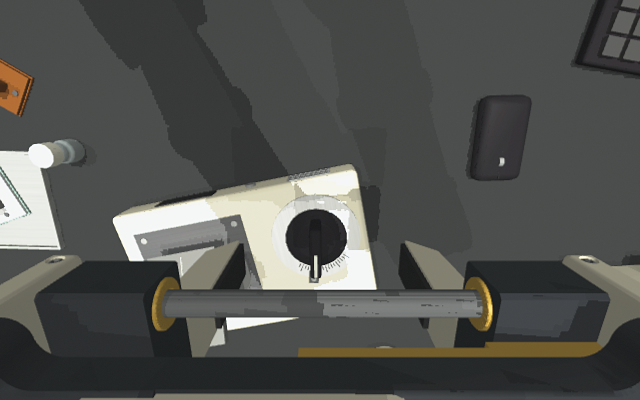

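```bash
python3 - <<'E'
from h import *
d=dict(np.load("w3.npz"))
crop(d,260,190,370,290,7,"w3k.png")
E
```

```text
(no output)
```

View pics/w3k.png

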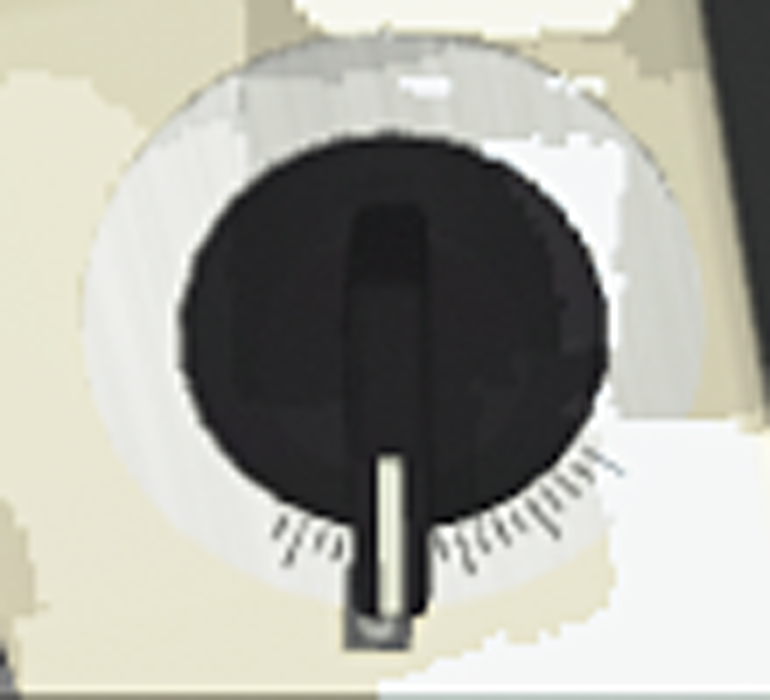

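```bash
python3 - <<'E'
from h import *
a=lambda v:np.degrees(np.arctan2(v[1],v[0]))
d=dict(np.load("w3.npz"))
f=lambda x,y:(260+(x+.5)/7-.5,190+(y+.5)/7-.5)
ax=P(d,*f(394,330),.063); print(ax)
# skirt+dial
p0=P(d,*f(388,280),.099);p1=P(d,*f(390,470),.099);p2=P(d,*f(391,585),.099)
print(p0,p1,p2,a(p1-p0),a(p2-p0),a(p2-p1))
for pix in [(377,640),(377,632)]:
  t=P(d,*f(*pix),.055);print(t,a(t-ax),np.linalg.norm(t-ax))
for q in [(345,650),(411,649)]: print(P(d,*f(*q),.055),P(d,*f(*q)))
print("tipcheck",px(d,[ax[0]+.038*np.cos(np.radians(4.5)),ax[1]+.038*np.sin(np.radians(4.5)),.054]))
E
```

```text
[0.48583651 0.2426174  0.063     ]
[0.46235309 0.24037282 0.099     ] [0.49231843 0.24314836 0.099     ] [0.51133021 0.24487772 0.099     ] 5.291930162068003 5.255255675954578 5.197442614854552
[0.5479618  0.24471911 0.055     ] 1.9375882690885233 0.06267350588562565
[0.54638355 0.24459089 0.055     ] 1.8668538418690082 0.061105142734328245
[0.55042986 0.23933031 0.055     ] [0.55049851 0.23933145 0.05488987]
[0.54922198 0.25075958 0.055     ] [0.55271734 0.2510116  0.04935981]
tipcheck [315.82204525 262.90031605]
```

```bash
python3 - <<'E'
from h import *
a=lambda v:np.degrees(np.arctan2(v[1],v[0]))
for n in ["w1","w3"]:
    d=dict(np.load(n+".npz"));c=cloud(d)
    xy=c[...,:2]; z=c[...,2]; r=np.linalg.norm(xy-[.4895,.2425],axis=-1)
    g=(d["frame"].max(-1)<90)
    top=(r<.045)&(z>.0955)&(z<.101)
    p=xy[top]; hull=cv2.minAreaRect((p*1e4).astype(np.float32)); print(n,"bar rect",np.array(hull[0])/1e4,np.array(hull[1])/1e4,hull[2],len(p))
    # skirt top dark points
    sk=(r<.04)&(z>.0605)&(z<.066); p=xy[sk]; print("skirt z",np.median(z[sk]))
    (cx,cy),rad=cv2.minEnclosingCircle((p*1e3).astype(np.float32)); print("skirt circ",cx,cy,rad,len(p))
    dl=(r<.07)&(z>.0515)&(z<.0545); p=xy[dl]
    (cx,cy),rad=cv2.minEnclosingCircle((p*1e3).astype(np.float32)); print("dial circ",cx,cy,rad,np.median(z[dl]))
    ang=np.degrees(np.arctan2(*(xy-[.4895,.2425])[...,::-1].transpose(2,0,1)))
    tb=(r>.04)&(r<.064)&(abs(ang-3)<15)&g&(z<.07); p=c[tb]; print("tab",len(p),p.mean(0),np.median(z[tb]))
    for zz in range(48,66): pass
    print(np.histogram(z[(r<.06)],bins=np.arange(.045,.104,.002))[0])
E
```

```text
w1 bar rect [0.49042632 0.24186643] [0.05518278 0.01203474] 55.8705940246582 620
skirt z 0.06240510446823863
skirt circ 489.9825744628906 241.36996459960938 28.48906707763672 1084
dial circ 493.36639404296875 241.17977905273438 66.29466247558594 0.0527593771722456
tab 87 [0.53957077 0.24359421 0.05497097] 0.05498216535580702
[   5  327 1517 2061 1138  426  558  443  735  253    6    4    7    5
   11   15   14   15   18    6    7    5    9   16   22   93  404  145
    0]
w3 bar rect [0.4898127  0.24214756] [0.05425546 0.01125244] 5.024484634399414 539
skirt z 0.06239081858141052
skirt circ 490.7589416503906 242.56983947753906 28.963298797607422 1070
dial circ 489.4513854980469 245.64474487304688 67.04617309570312 0.05280868564356117
tab 3 [0.54247513 0.24618797 0.05544828] 0.055745930424623336
[  12  276 1423 1836 1103  334  540  400  707  271    4    8    7    6
    6   10    5    9    4   11    8   10    7    7   10   38  364  144
    0]
```

{"api": "jog_arm", "payload": {
  "rows": [
    {"translation": [0.05, -0.001, 0], "roll": 0},
    {"translation": [0.085, -0.001, -0.02], "roll": 0},
    {"translation": [0.085, -0.001, -0.06], "roll": 0},
    {"translation": [0.085, -0.001, -0.1], "roll": 0},
    {"translation": [0.085, -0.001, -0.15], "roll": 0},
    {"translation": [0.085, -0.001, -0.19], "roll": 0},
    {"translation": [0.085, -0.001, -0.212], "roll": 0},
    {"translation": [0.085, -0.001, -0.212], "roll": 0},
    {"translation": [0.085, -0.001, -0.212], "roll": 0}
  ],
  "claw": 0.2
}}

```text
clock: 6.6
tcp_pos: [0.4905, 0.2414, 0.0689]
tcp_rot: [[-0.002, -0.087, 0.996], [-0.0, 0.996, 0.087], [-1.0, -0.0, -0.002]]
force: [0.5, 0.6, 0.8]
gripper_width: 0.0381
```

{"api": "jog_arm", "payload": {
  "rows": [
    {"translation": [0, 0, 0], "roll": 0},
    {"translation": [0, 0, 0], "roll": 0},
    {"translation": [0, 0, 0], "roll": 0},
    {"translation": [0, 0, 0], "roll": 0},
    {"translation": [0, 0, 0], "roll": 0},
    {"translation": [0, 0, 0], "roll": 0},
    {"translation": [0, 0, 0], "roll": 0},
    {"translation": [0, 0, 0], "roll": 0},
    {"translation": [0, 0, 0], "roll": 0}
  ],
  "claw": 1,
  "newtons": 60
}}

```text
clock: 7.35
tcp_pos: [0.4911, 0.2429, 0.0699]
tcp_rot: [[0.0, -0.088, 0.996], [0.002, 0.996, 0.088], [-1.0, 0.002, 0.0]]
force: [-1.0, 4.7, 6.6]
gripper_width: 0.0117
```

{"api": "jog_arm", "payload": {
  "rows": [
    {"translation": [0, 0, 0], "roll": -0.008},
    {"translation": [0, 0, 0], "roll": -0.016},
    {"translation": [0, 0, 0], "roll": -0.016},
    {"translation": [0, 0, 0], "roll": -0.016}
  ]
}}

```text
clock: 7.68
tcp_pos: [0.4911, 0.243, 0.0699]
tcp_rot: [[0.0, -0.038, 0.999], [0.002, 0.999, 0.038], [-1.0, 0.002, 0.0]]
force: [-0.2, 0.7, 0.8]
gripper_width: 0.0114
```

{"api": "jog_arm", "payload": {
  "rows": [
    {"translation": [0, 0, 0], "roll": 0},
    {"translation": [0, 0, 0], "roll": 0},
    {"translation": [0, 0, 0], "roll": 0},
    {"translation": [0, 0, 0], "roll": 0},
    {"translation": [0, 0, 0.03], "roll": 0},
    {"translation": [0, 0, 0.08], "roll": 0},
    {"translation": [0, 0, 0.13], "roll": 0},
    {"translation": [-0.03, 0, 0.18], "roll": 0},
    {"translation": [-0.06, 0, 0.21], "roll": 0},
    {"translation": [-0.06, 0, 0.23], "roll": 0},
    {"translation": [-0.06, 0, 0.23], "roll": 0},
    {"translation": [-0.06, 0, 0.23], "roll": 0}
  ],
  "claw": -1
}}

```text
clock: 8.68
tcp_pos: [0.4463, 0.2432, 0.2431]
tcp_rot: [[0.002, -0.038, 0.999], [0.003, 0.999, 0.038], [-1.0, 0.003, 0.002]]
force: [0.4, -0.4, -0.7]
gripper_width: 0.087
```

```bash
python3 - <<'E'
from cell import manip, cams
from h import *
s=manip.sense();print(s["tcp_pos"],s["gripper_width"])
d=cams.snapshot("wrist"); np.savez("w4.npz",**d); cv2.imwrite("pics/w4.png",d["frame"][:,:,::-1])
crop(d,240,170,390,290,5.2,"w4k.png")
c=cloud(d);xy=c[...,:2]; z=c[...,2]; r=np.linalg.norm(xy-[.490,.242],axis=-1)
p=xy[(r<.045)&(z>.0955)&(z<.101)]; print(cv2.minAreaRect((p*1e4).astype(np.float32)))
E
```

```text
[0.44634556 0.24316378 0.24306601] 0.0869790590918832
((4900.453125, 2422.1640625), (552.9507446289062, 107.79315948486328), 2.260755777359009)
```

View pics/w4k.png

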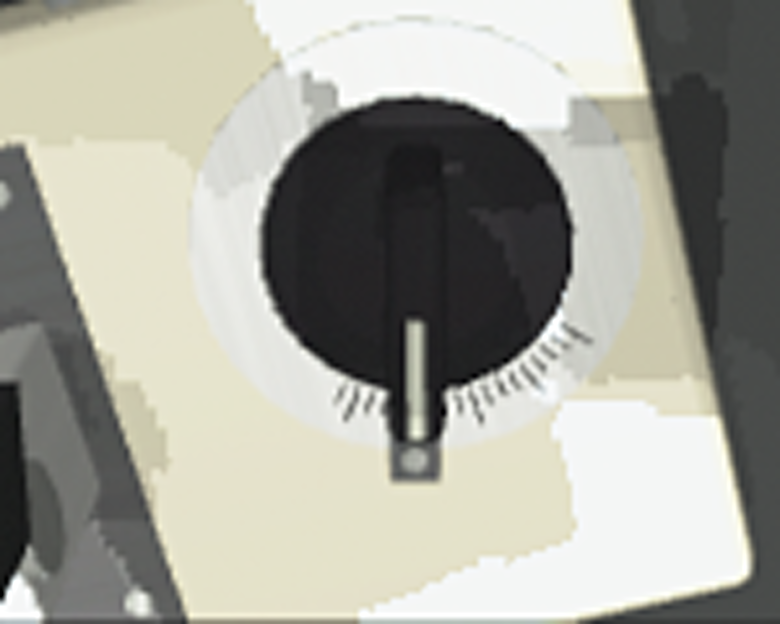

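View pics/w4.png

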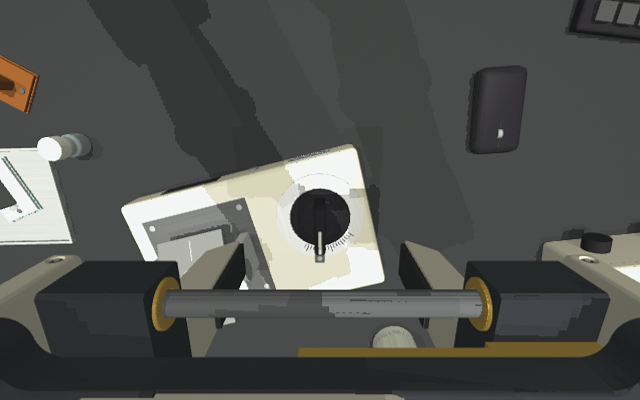

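The pointer line at crop x≈415 now ends exactly on the tab centre at x≈415. Next is a closer look at the slide.

{"api": "jog_arm", "payload": {
  "rows": [
    {"translation": [0, -0.568, 0], "roll": 0.133},
    {"translation": [0, -0.568, 0], "roll": 0.133},
    {"translation": [0, -0.568, 0], "roll": 0.133},
    {"translation": [0, -0.568, 0], "roll": 0.133},
    {"translation": [0, -0.568, 0], "roll": 0.133},
    {"translation": [0, -0.568, 0], "roll": 0.133},
    {"translation": [0, -0.568, 0], "roll": 0.133},
    {"translation": [0, -0.568, 0], "roll": 0.133},
    {"translation": [0, -0.568, 0], "roll": 0.133},
    {"translation": [0, -0.568, 0], "roll": 0.133},
    {"translation": [0, -0.568, 0], "roll": 0.133},
    {"translation": [0, -0.568, 0], "roll": 0.133}
  ],
  "claw": -1
}}

```text
clock: 9.73
tcp_pos: [0.4446, -0.1886, 0.2408]
tcp_rot: [[-0.003, -0.433, 0.902], [-0.001, 0.902, 0.433], [-1.0, 0.001, -0.003]]
force: [-0.4, -0.2, -0.2]
gripper_width: 0.0918
```

{"api": "jog_arm", "payload": {
  "rows": [
    {"translation": [0, 0, 0], "roll": 0},
    {"translation": [0, 0, 0], "roll": 0}
  ]
}}

```text
clock: 9.9
tcp_pos: [0.4439, -0.1886, 0.2396]
tcp_rot: [[-0.005, -0.432, 0.902], [-0.001, 0.902, 0.432], [-1.0, 0.002, -0.005]]
force: [0.0, 0.4, 0.4]
gripper_width: 0.0917
```

```bash
python3 - <<'E'
from cell import manip, cams
from h import *
s=manip.sense();print(s["tcp_pos"],s["q"].round(1),s["force"])
d=cams.snapshot("wrist"); np.savez("w5.npz",**d); cv2.imwrite("pics/w5.png",d["frame"][:,:,::-1])
t=cams.snapshot("top"); np.savez("t5.npz",**t)
c=cloud(d);xy=c[...,:2]; z=c[...,2]; r=np.linalg.norm(xy-[.484,-.166],axis=-1)
m=(r<.06)&(z>.052)&(z<.064);print("grip top",np.median(z[m]),cv2.minAreaRect((xy[m]*1e4).astype(np.float32)))
m=(r<.06)&(z>.0068)&(z<.02);print("plate",np.median(z[m]),cv2.minAreaRect((xy[m]*1e4).astype(np.float32)))
# stage plane from top view
for q in [t]:
    c=cloud(q);f=c.reshape(-1,3); e=np.array([np.cos(np.radians(16)),np.sin(np.radians(16))]);n=np.array([-e[1],e[0]])
    u=(f[:,:2]-[.551,.109])@e; v=(f[:,:2]-[.551,.109])@n
    m=(abs(u)<.036)&(abs(v)<.03)&(f[:,2]>.08)&(f[:,2]<.14)&(np.hypot(u,v)>.016)
    A=np.c_[u[m],v[m],np.ones(m.sum())];co,*_=np.linalg.lstsq(A,f[m,2],rcond=None);print(m.sum(),co,np.degrees(np.arctan(co[:2])),np.std(A@co-f[m,2]))
E
```

```text
[ 0.44394495 -0.18864456  0.23961554] [-10.6  11.4  32.6 110.1  -6.8  60.8 140.4] [0.00215867 0.38780061 0.37423366]
grip top 0.058456827877264556 ((4857.6044921875, -1672.54541015625), (396.9084167480469, 106.4624252319336), 25.590587615966797)
plate 0.008653338018010687 ((4793.6826171875, -1675.87890625), (958.5895385742188, 685.7700805664062), 4.20744514465332)
325 [0.57128991 0.01542757 0.10556696] [29.73889205  0.88386469] 0.0029613852362967283
```

View pics/w5.png

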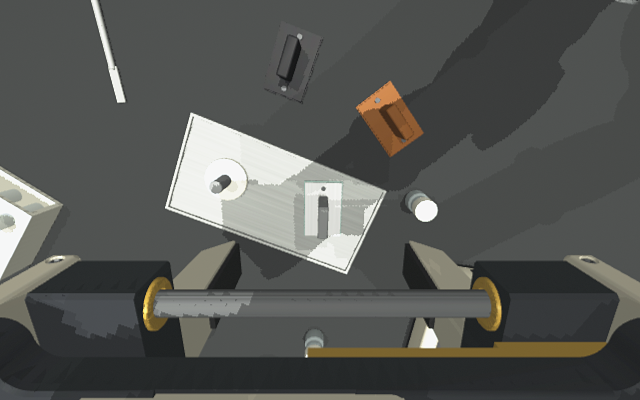

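{"api": "jog_arm", "payload": {
  "rows": [
    {"translation": [0.03, 0.015, 0], "roll": 0},
    {"translation": [0.056, 0.028, -0.04], "roll": 0},
    {"translation": [0.056, 0.028, -0.09], "roll": 0},
    {"translation": [0.056, 0.028, -0.14], "roll": 0},
    {"translation": [0.056, 0.028, -0.18], "roll": 0},
    {"translation": [0.056, 0.028, -0.22], "roll": 0},
    {"translation": [0.056, 0.028, -0.25], "roll": 0},
    {"translation": [0.056, 0.028, -0.275], "roll": 0},
    {"translation": [0.056, 0.028, -0.29], "roll": 0},
    {"translation": [0.056, 0.028, -0.298], "roll": 0},
    {"translation": [0.056, 0.028, -0.298], "roll": 0},
    {"translation": [0.056, 0.028, -0.298], "roll": 0}
  ],
  "claw": 0.2
}}

```text
clock: 11.0
tcp_pos: [0.487, -0.1663, 0.0172]
tcp_rot: [[-0.003, -0.434, 0.901], [-0.0, 0.901, 0.434], [-1.0, 0.001, -0.003]]
force: [0.1, 0.3, 0.5]
gripper_width: 0.037
```

{"api": "jog_arm", "payload": {
  "rows": [
    {"translation": [-0.001, -0.001, -0.004], "roll": 0},
    {"translation": [-0.001, -0.001, -0.004], "roll": 0},
    {"translation": [-0.001, -0.001, -0.004], "roll": 0},
    {"translation": [-0.001, -0.001, -0.004], "roll": 0},
    {"translation": [-0.001, -0.001, -0.004], "roll": 0},
    {"translation": [-0.001, -0.001, -0.004], "roll": 0},
    {"translation": [-0.001, -0.001, -0.004], "roll": 0},
    {"translation": [-0.001, -0.001, -0.004], "roll": 0}
  ],
  "claw": 1,
  "newtons": 8
}}

```text
clock: 11.67
tcp_pos: [0.4865, -0.167, 0.0146]
tcp_rot: [[-0.003, -0.434, 0.901], [-0.0, 0.901, 0.434], [-1.0, 0.001, -0.003]]
force: [-1.9, 1.2, 6.3]
gripper_width: 0.0118
```

{"api": "jog_arm", "payload": {
  "rows": [
    {"translation": [0, 0, 0], "roll": 0},
    {"translation": [0, 0, 0], "roll": 0},
    {"translation": [0, 0, 0.01], "roll": 0},
    {"translation": [0, 0, 0.03], "roll": 0},
    {"translation": [0, 0, 0.06], "roll": 0},
    {"translation": [0, 0, 0.1], "roll": 0},
    {"translation": [0, 0, 0.14], "roll": 0},
    {"translation": [0, 0, 0.18], "roll": 0},
    {"translation": [0, 0, 0.22], "roll": 0},
    {"translation": [0, 0, 0.26], "roll": 0},
    {"translation": [0, 0, 0.28], "roll": 0},
    {"translation": [0, 0, 0.28], "roll": 0}
  ]
}}

```text
clock: 12.67
tcp_pos: [0.4881, -0.1679, 0.2285]
tcp_rot: [[0.003, -0.434, 0.901], [-0.001, 0.901, 0.434], [-1.0, -0.002, 0.002]]
force: [1.1, -0.2, -2.0]
gripper_width: 0.0121
```

```bash
python3 - <<'E'
from cell import manip, cams
from h import *
s=manip.sense();print(s["tcp_pos"],s["q"].round(1),s["force"],s["gripper_width"])
d=cams.snapshot("wrist"); np.savez("w6.npz",**d); cv2.imwrite("pics/w6.png",d["frame"][:,:,::-1])
d=cams.snapshot("scene");cv2.imwrite("pics/s6.png",d["frame"][:,:,::-1])
E
```

```text
[ 0.48806148 -0.16787422  0.22845659] [-12.4  15.4  32.1 107.1  -9.4  59.9 139.2] [ 1.1495824  -0.19853888 -2.02841754] 0.01213251966822004
```

View pics/s6.png

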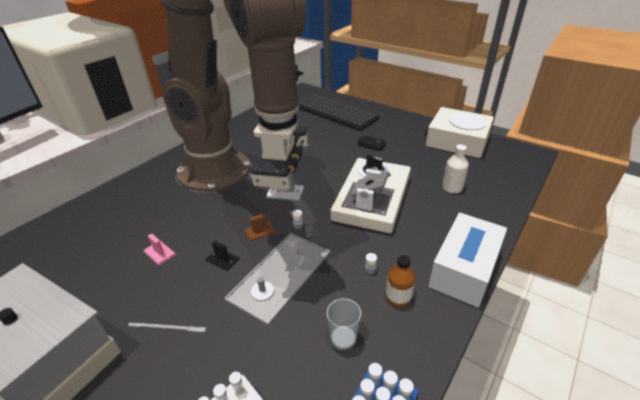

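View pics/w6.png

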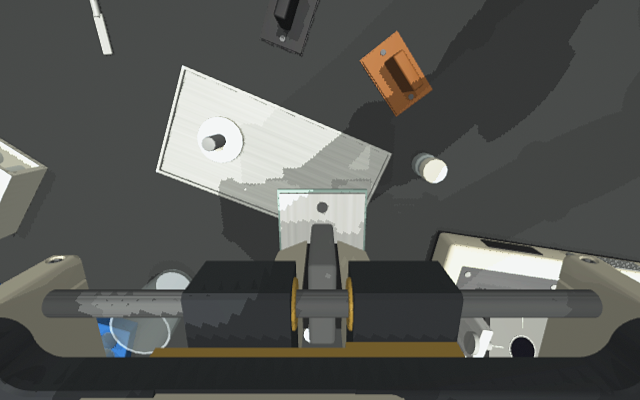

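```bash
python3 - <<'E'
from h import *
e=np.array([np.cos(np.radians(16)),np.sin(np.radians(16))]);n=np.array([-e[1],e[0]])
for nm in ["w1","top0","t5","w4"]:
    f=cloud(dict(np.load(nm+".npz"))).reshape(-1,3)
    u=(f[:,:2]-[.551,.109])@e; v=(f[:,:2]-[.551,.109])@n
    m=(abs(u)<.04)&(abs(v)<.033)&(f[:,2]>.07)&(f[:,2]<.14)&(np.hypot(u,v)>.016)
    for i in range(6):
        A=np.c_[u[m],v[m],np.ones(m.sum())];co,*_=np.linalg.lstsq(A,f[m,2],rcond=None)
        m=m&(abs(np.c_[u,v,np.ones(len(u))]@co-f[:,2])<.003)
    print(nm,m.sum(),co,np.degrees(np.arctan(co[:2])),np.std(A@co-f[A.shape[0]*0:][m][:,2]) if m.sum()==len(A) else 0)
E
```

```text
w1 5819 [ 0.04892308 -0.00076761  0.10486574] [ 2.80085274 -0.04398052] 0.000710319727764614
top0 272 [0.04404285 0.00194648 0.10514094] [2.52183955 0.11152512] 0.001508608104847065
t5 275 [0.56548593 0.02135394 0.10558233] [29.48754854  1.22330463] 0.0014761744166738634
w4 1128 [0.56302033 0.00444834 0.1047981 ] [29.38039543  0.25486936] 0.0007978889049615246
```

The slide is held level between the fingers, and the tray shows only the reference tile at (221,139). The stage slopes 29.4°. The tool can only turn about z, so I will let the slide pivot in the pads. To do that, I touch its uphill edge to the stage and draw it down the slope.

{"api": "jog_arm", "payload": {
  "rows": [
    {"translation": [0.005, 0.02, 0], "roll": -0.01},
    {"translation": [0.014, 0.06, 0], "roll": -0.02},
    {"translation": [0.024, 0.11, 0], "roll": -0.03},
    {"translation": [0.035, 0.16, 0], "roll": -0.04},
    {"translation": [0.046, 0.21, 0], "roll": -0.054},
    {"translation": [0.057, 0.26, 0], "roll": -0.054},
    {"translation": [0.068, 0.31, 0], "roll": -0.054},
    {"translation": [0.077, 0.35, 0], "roll": -0.054},
    {"translation": [0.082, 0.369, -0.02], "roll": -0.054},
    {"translation": [0.082, 0.369, -0.05], "roll": -0.054},
    {"translation": [0.082, 0.369, -0.07], "roll": -0.054},
    {"translation": [0.082, 0.369, -0.07], "roll": -0.054}
  ]
}}

```text
clock: 13.77
tcp_pos: [0.5448, 0.1096, 0.1679]
tcp_rot: [[-0.01, -0.277, 0.961], [-0.003, 0.961, 0.277], [-1.0, 0.0, -0.01]]
force: [-0.6, -0.2, -1.8]
gripper_width: 0.012
```

{"api": "jog_arm", "payload": {
  "rows": [
    {"translation": [0, 0, 0], "roll": 0},
    {"translation": [0, 0, 0], "roll": 0}
  ]
}}

```text
clock: 13.93
tcp_pos: [0.544, 0.1092, 0.1672]
tcp_rot: [[-0.012, -0.277, 0.961], [-0.003, 0.961, 0.277], [-1.0, 0.0, -0.012]]
force: [-0.0, 0.1, -0.2]
gripper_width: 0.012
```

```bash
cat > wp.py <<'E'
import numpy as np
th=np.radians(29.4);e=np.array([np.cos(np.radians(16)),np.sin(np.radians(16))])
O=np.array([.551,.109,.105])
def tcp(s,n):  # slope coords of grasp point (m) -> tcp
    X=s*np.cos(th)-n*np.sin(th);Z=s*np.sin(th)+n*np.cos(th)
    return np.array([O[0]+X*e[0],O[1]+X*e[1],O[2]+Z-.019])
E
python3 - <<'E'
from cell import manip, cams
from h import *
from wp import *
s=manip.sense();p=np.array(s["tcp_pos"]);print(p,s["q"].round(1),s["force"],s["gripper_width"])
R=s["tcp_rot"];print(np.degrees(np.arctan2(R[1][1],R[0][1])))
d=cams.snapshot("wrist"); np.savez("w7.npz",**d); cv2.imwrite("pics/w7.png",d["frame"][:,:,::-1])
for f in np.linspace(0,1,8):
    de=th*(1-f); se=.042-.004*f
    q=tcp(se-(.038*np.cos(de)-.0306*np.sin(de)),.038*np.sin(de)+.0306*np.cos(de)); print(round(f,2),q.round(4),((q-p)/.75).round(4))
E
```

```text
[0.54399432 0.10922688 0.16724552] [-36.2  23.2  26.4 105.4 -12.3  54.9 101.6] [-0.041433    0.14949782 -0.18712736] 0.011994240279151507
106.05726224390344
0.0 [0.5496 0.1086 0.1372] [ 0.0075 -0.0008 -0.04  ]
0.14 [0.5471 0.1079 0.1341] [ 0.0042 -0.0018 -0.0442]
0.29 [0.5448 0.1072 0.1308] [ 0.0011 -0.0027 -0.0486]
0.43 [0.5427 0.1066 0.1274] [-0.0018 -0.0035 -0.0532]
0.57 [0.5408 0.1061 0.1238] [-0.0043 -0.0042 -0.0579]
0.71 [0.5391 0.1056 0.1202] [-0.0065 -0.0048 -0.0628]
0.86 [0.5377 0.1052 0.1164] [-0.0084 -0.0054 -0.0677]
1.0 [0.5366 0.1049 0.1127] [-0.0099 -0.0058 -0.0728]
```

View pics/w7.png

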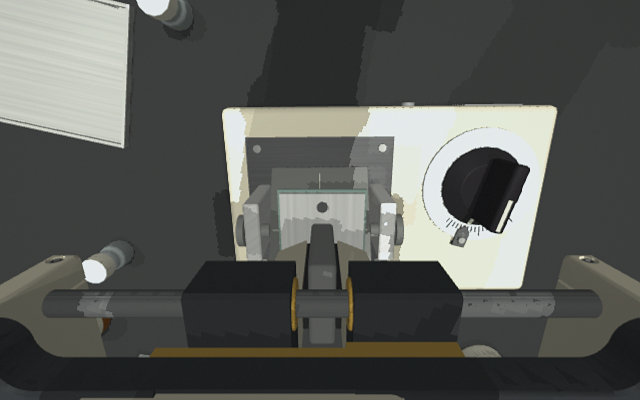

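```bash
python3 - <<'E'
from h import *
d=dict(np.load("w7.npz"));c=cloud(d);xy=c[...,:2]; z=c[...,2]; r=np.linalg.norm(xy-[.490,.242],axis=-1)
p=xy[(r<.045)&(z>.0955)&(z<.103)]; print(cv2.minAreaRect((p*1e4).astype(np.float32)))
crop(d,410,110,560,290,4,"w7k.png")
a=P(d,508,203,.099);b=P(d,498,232,.099);print(a,b,np.degrees(np.arctan2(*(b-a)[1::-1])),P(d,460,239,.055))
e=np.array([np.cos(np.radians(16)),np.sin(np.radians(16))]);n=np.array([-e[1],e[0]])
f=c.reshape(-1,3);u=(f[:,:2]-[.551,.109])@e; v=(f[:,:2]-[.551,.109])@n
for k in np.arange(-.05,.05,.01):
  m=(abs(u-k)<.004)&(abs(v)<.036)&(f[:,2]<.14)&(f[:,2]>.07); print(round(k,3),m.sum(),np.median(f[m,2]) if m.sum() else 0)
E
```

```text
((4905.76318359375, 2422.079833984375), (558.6353759765625, 126.77906036376953), 1.9915755987167358)
[0.49284486 0.2418903  0.099     ] [0.51664539 0.24491261 0.099     ] 7.236961616708035 [0.54280886 0.24425955 0.055     ]
-0.05 0 0
-0.04 933 0.08226407293227261
-0.03 723 0.08703526676031378
-0.02 51 0.09320377598395191
-0.01 62 0.09932463324527935
0.0 105 0.10474648649093324
0.01 127 0.11057186718520137
0.02 32 0.1147797335154839
0.03 0 0
0.04 0 0
```

View pics/w7k.png

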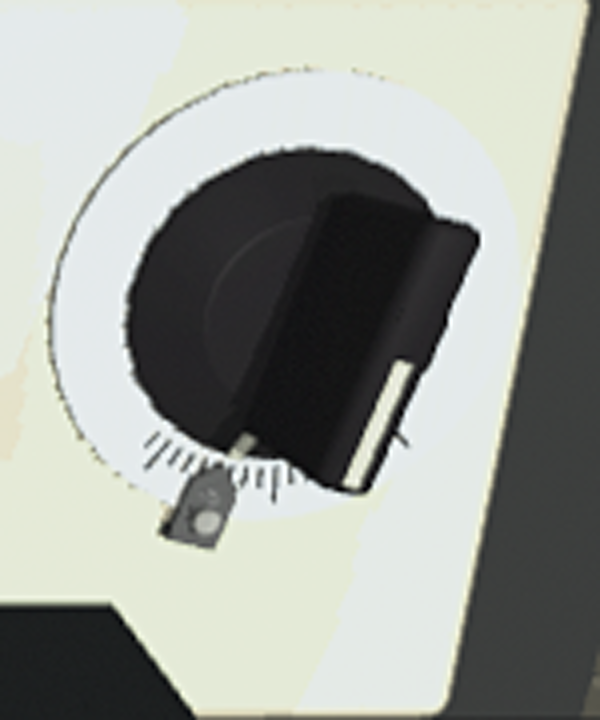

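Depth shows the knob unchanged: the bar is at 2.0° and its foot still meets the tab. Now I lower the slide until its edge touches.

{"api": "jog_arm", "payload": {
  "rows": [
    {"translation": [0.0075, -0.001, -0.01], "roll": 0},
    {"translation": [0.0075, -0.001, -0.02], "roll": 0},
    {"translation": [0.0075, -0.001, -0.03], "roll": 0},
    {"translation": [0.0075, -0.001, -0.036], "roll": 0},
    {"translation": [0.0075, -0.001, -0.04], "roll": 0},
    {"translation": [0.006, -0.001, -0.042], "roll": 0},
    {"translation": [0.004, -0.002, -0.044], "roll": 0},
    {"translation": [0.003, -0.002, -0.046], "roll": 0},
    {"translation": [0.001, -0.003, -0.048], "roll": 0},
    {"translation": [0.001, -0.003, -0.048], "roll": 0}
  ]
}}

```text
clock: 14.82
tcp_pos: [0.5451, 0.107, 0.132]
tcp_rot: [[-0.01, -0.277, 0.961], [-0.003, 0.961, 0.277], [-1.0, 0.0, -0.01]]
force: [0.3, -0.1, 1.6]
gripper_width: 0.012
```

```bash
python3 - <<'E'
from cell import manip, cams
from h import *
s=manip.sense();print(s["tcp_pos"],s["force"],s["moment"],s["gripper_width"])
d=cams.snapshot("wrist"); np.savez("w8.npz",**d); cv2.imwrite("pics/w8.png",d["frame"][:,:,::-1])
d=cams.snapshot("scene"); crop(d,320,140,430,240,6,"s8.png")
E
```

```text
[0.54514822 0.10704039 0.13195408] [ 0.32539174 -0.08514777  1.6465299 ] [ 0.00699069 -0.07409254  0.02447572] 0.011960231115249638
```

View pics/w8.png

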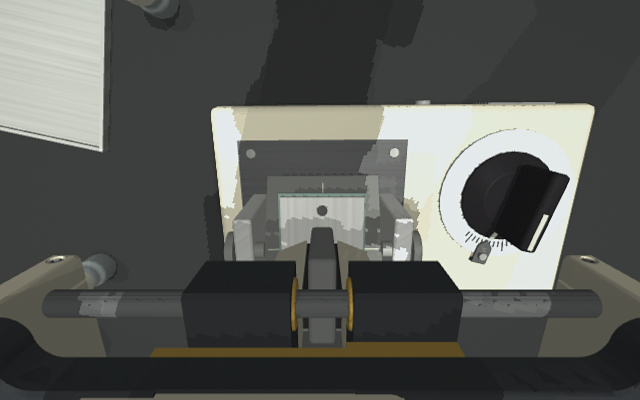

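View pics/s8.png

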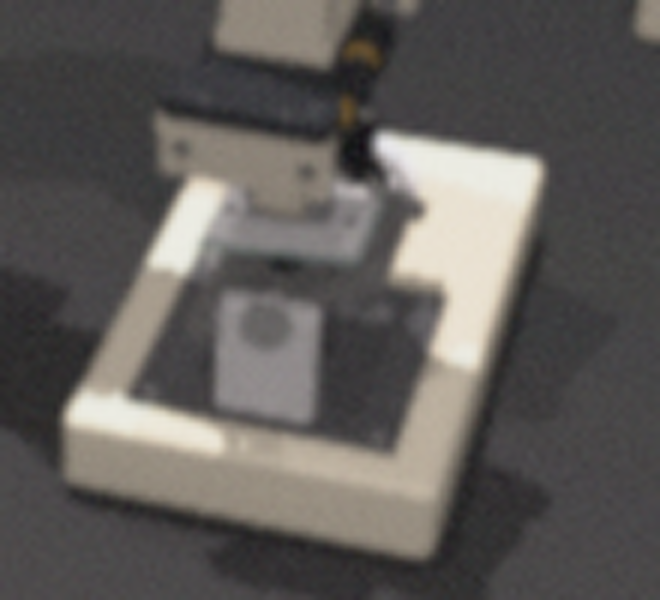

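{"api": "jog_arm", "payload": {
  "rows": [
    {"translation": [-0.002, 0, -0.003], "roll": 0},
    {"translation": [-0.003, -0.001, -0.006], "roll": 0},
    {"translation": [-0.0045, -0.001, -0.0085], "roll": 0},
    {"translation": [-0.006, -0.001, -0.011], "roll": 0},
    {"translation": [-0.006, -0.001, -0.011], "roll": 0}
  ]
}}

```text
clock: 15.33
tcp_pos: [0.5403, 0.1061, 0.1232]
tcp_rot: [[-0.011, -0.276, 0.961], [-0.003, 0.961, 0.276], [-1.0, 0.0, -0.011]]
force: [-0.3, -0.2, -0.2]
gripper_width: 0.0122
```

```bash
python3 - <<'E'
from cell import manip, cams
from h import *
s=manip.sense();print(s["tcp_pos"],s["force"],s["moment"],s["gripper_width"])
d=cams.snapshot("wrist"); np.savez("w9.npz",**d); crop(d,200,100,600,300,2,"w9.png")
c=cloud(d);xy=c[...,:2]; z=c[...,2]; r=np.linalg.norm(xy-[.490,.242],axis=-1)
p=xy[(r<.045)&(z>.0955)&(z<.103)]; print(cv2.minAreaRect((p*1e4).astype(np.float32)))
for v in range(190,250,6): print(v,P(d,295,v).round(4),P(d,350,v).round(4),P(d,322,v).round(4))
E
```

```text
[0.54025821 0.10610826 0.12322735] [-0.26159023 -0.22308749 -0.18369708] [-0.15383132 -0.02938545 -0.01026735] 0.012179099107256538
((4906.78173828125, 2418.077880859375), (558.33544921875, 133.05398559570312), 1.3253329992294312)
190 [0.5169 0.081  0.0819] [0.5067 0.1159 0.0824] [0.5119 0.0982 0.0822]
196 [0.5205 0.0821 0.0832] [0.5102 0.1169 0.084 ] [0.5152 0.0992 0.0844]
202 [0.5169 0.0832 0.1078] [0.5082 0.1142 0.1067] [0.5126 0.0984 0.1073]
208 [0.5196 0.0842 0.1103] [0.5103 0.1145 0.1118] [0.5151 0.0991 0.1107]
214 [0.5223 0.0851 0.1126] [0.5136 0.1154 0.1125] [0.5178 0.0999 0.1132]
220 [0.5257 0.086  0.113 ] [0.5169 0.1165 0.1129] [0.5209 0.1008 0.1145]
226 [0.5288 0.0869 0.1143] [0.5204 0.1175 0.1131] [0.5244 0.1018 0.1144]
232 [0.5322 0.0878 0.1147] [0.5236 0.1185 0.1142] [0.5278 0.1028 0.1147]
238 [0.5356 0.0888 0.1151] [0.5267 0.1193 0.1154] [0.5233 0.1015 0.1345]
244 [0.5338 0.0893 0.1271] [0.5297 0.1201 0.1169] [0.519  0.1003 0.1518]
```

View pics/w9.png

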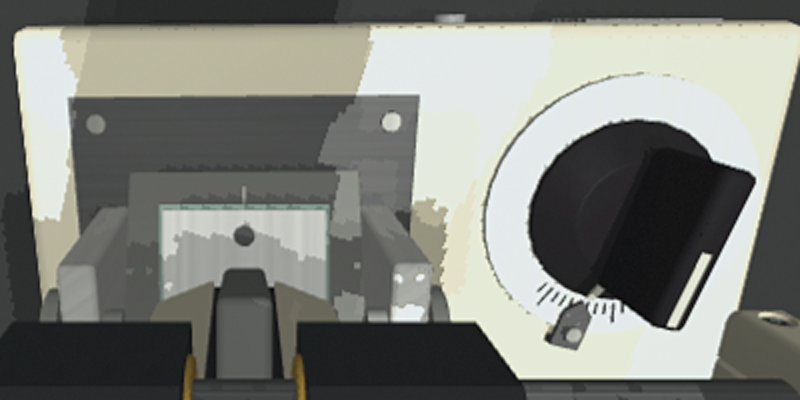

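{"api": "jog_arm", "payload": {
  "rows": [
    {"translation": [-0.001, 0, -0.002], "roll": 0},
    {"translation": [-0.0015, -0.0005, -0.004], "roll": 0},
    {"translation": [-0.0025, -0.001, -0.0065], "roll": 0},
    {"translation": [-0.0035, -0.001, -0.009], "roll": 0},
    {"translation": [-0.0035, -0.001, -0.009], "roll": 0}
  ]
}}

```text
clock: 15.8
tcp_pos: [0.5373, 0.1055, 0.1161]
tcp_rot: [[-0.012, -0.277, 0.961], [-0.003, 0.961, 0.277], [-1.0, 0.0, -0.012]]
force: [-0.1, -0.0, -1.3]
gripper_width: 0.0119
```

{"api": "jog_arm", "payload": {
  "rows": [
    {"translation": [-0.0005, 0, -0.001], "roll": 0},
    {"translation": [-0.001, 0, -0.002], "roll": 0},
    {"translation": [-0.001, 0, -0.003], "roll": 0},
    {"translation": [-0.001, 0, -0.003], "roll": 0}
  ]
}}

```text
clock: 16.13
tcp_pos: [0.5364, 0.1055, 0.1137]
tcp_rot: [[-0.012, -0.277, 0.961], [-0.003, 0.961, 0.277], [-1.0, 0.0, -0.012]]
force: [-0.2, -1.6, 1.1]
gripper_width: 0.0119
```

```bash
cat > chk.py <<'E'
import sys
from cell import manip, cams
from h import *
n=sys.argv[1]
s=manip.sense();print(s["tcp_pos"],s["force"],s["moment"],s["gripper_width"])
d=cams.snapshot("wrist"); np.savez(n+".npz",**d); crop(d,200,100,600,300,2,n+".png")
c=cloud(d);xy=c[...,:2]; z=c[...,2]; r=np.linalg.norm(xy-[.490,.242],axis=-1)
p=xy[(r<.045)&(z>.0955)&(z<.103)]; print(cv2.minAreaRect((p*1e4).astype(np.float32)))
e=np.array([np.cos(np.radians(16)),np.sin(np.radians(16))]);nn=np.array([-e[1],e[0]])
f=c[150:330,250:400].reshape(-1,3);rgb=d["frame"][150:330,250:400].reshape(-1,3);u=(f[:,:2]-[.551,.109])@e; v=(f[:,:2]-[.551,.109])@nn
h=f[:,2]-.105-u*np.tan(np.radians(29.4))
for lo,hi,nm in [(-.023,.023,"slide strip"),(.0275,.036,"stage+y"),(-.036,-.0275,"stage-y")]:
  for k in np.arange(-.05,-.01,.005):
    m=(abs(u-k)<.0025)&(v>lo)&(v<hi)&(abs(h)<.025)&(f[:,2]>.07)
    if nm=="slide strip": m&=(abs(v)>.009)&(abs(v)<.02)
    if m.sum()>3: print(nm,round(k,3),m.sum(),"z",f[m,2].min().round(4),np.median(f[m,2]).round(4),"h",np.median(h[m]).round(4))
E
python3 chk.py w10
```

```text
[0.53639163 0.10547128 0.11374631] [-0.16801498 -1.57700993  1.12443272] [-0.04437177  0.02044423 -0.03321136] 0.011894205853057175
((4906.59716796875, 2420.44677734375), (559.622802734375, 131.76248168945312), 2.975917339324951)
slide strip -0.045 60 z 0.0789 0.0805 h -0.0004
slide strip -0.04 292 z 0.0791 0.082 h -0.0005
slide strip -0.035 586 z 0.0822 0.0938 h 0.0091
slide strip -0.03 355 z 0.0974 0.1002 h 0.0121
slide strip -0.025 362 z 0.1003 0.1026 h 0.0116
slide strip -0.02 135 z 0.1023 0.1042 h 0.0111
stage+y -0.045 25 z 0.0792 0.0806 h -0.0001
stage+y -0.04 120 z 0.0791 0.0821 h -0.0002
stage+y -0.035 117 z 0.0825 0.0851 h -0.0002
stage+y -0.03 120 z 0.0854 0.0878 h -0.0004
stage+y -0.025 129 z 0.0881 0.0908 h -0.0001
stage+y -0.02 127 z 0.0908 0.0937 h -0.0001
stage+y -0.015 128 z 0.0931 0.0964 h -0.0001
stage-y -0.045 10 z 0.0795 0.0809 h -0.0001
stage-y -0.04 117 z 0.0798 0.082 h -0.0005
stage-y -0.035 124 z 0.0823 0.0847 h -0.0005
stage-y -0.03 117 z 0.0853 0.0877 h -0.0005
stage-y -0.025 121 z 0.0881 0.0906 h -0.0005
stage-y -0.02 126 z 0.0905 0.0933 h -0.0005
stage-y -0.015 125 z 0.0922 0.0961 h -0.0004
```

View pics/w10.png

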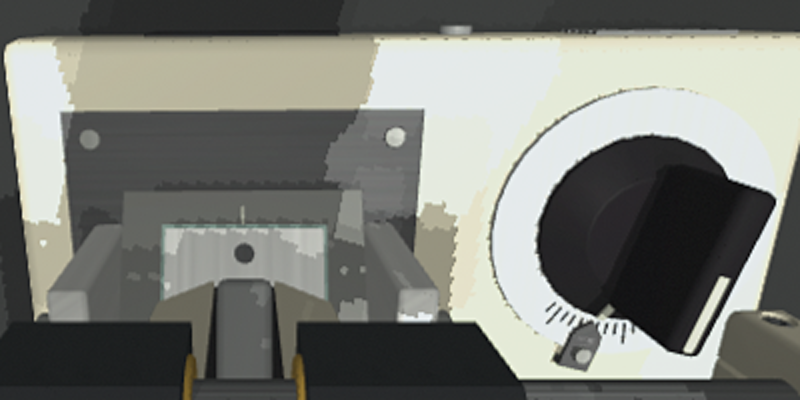

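{"api": "jog_arm", "payload": {
  "rows": [
    {"translation": [0, -0.0005, -0.001], "roll": 0},
    {"translation": [0, -0.0005, -0.002], "roll": 0},
    {"translation": [0, -0.0005, -0.002], "roll": 0},
    {"translation": [0, -0.0005, -0.002], "roll": 0}
  ]
}}

```text
clock: 16.52
tcp_pos: [0.5361, 0.1053, 0.1121]
tcp_rot: [[-0.013, -0.277, 0.961], [-0.003, 0.961, 0.277], [-1.0, 0.001, -0.013]]
force: [-1.6, 0.8, 0.2]
gripper_width: 0.0123
```

```bash
python3 chk.py w11 | grep -v "stage-"
```

```text
[0.53609789 0.10527497 0.11208425] [-1.63496057  0.83486398  0.1606243 ] [0.2406698  0.18330965 0.06580546] 0.012274206830170659
((4905.05224609375, 2420.494140625), (555.2665405273438, 129.5069580078125), 2.234265089035034)
slide strip -0.045 46 z 0.079 0.0806 h -0.0002
slide strip -0.04 302 z 0.0791 0.082 h -0.0004
slide strip -0.035 524 z 0.0822 0.0907 h 0.0051
slide strip -0.03 347 z 0.0952 0.0979 h 0.0097
slide strip -0.025 365 z 0.0978 0.1004 h 0.0095
slide strip -0.02 128 z 0.0998 0.1021 h 0.0091
stage+y -0.045 29 z 0.0791 0.0809 h 0.0003
stage+y -0.04 116 z 0.0793 0.0823 h -0.0001
stage+y -0.035 119 z 0.0823 0.0849 h -0.0002
stage+y -0.03 129 z 0.0854 0.0878 h -0.0002
stage+y -0.025 126 z 0.0875 0.0907 h -0.0003
stage+y -0.02 127 z 0.0906 0.0935 h -0.0002
stage+y -0.015 134 z 0.0929 0.0965 h -0.0001
```

{"api": "jog_arm", "payload": {
  "rows": [
    {"translation": [0, 0, -0.001], "roll": 0},
    {"translation": [0, 0, -0.002], "roll": 0},
    {"translation": [0, 0, -0.002], "roll": 0},
    {"translation": [0, 0, -0.002], "roll": 0}
  ]
}}

```text
clock: 16.9
tcp_pos: [0.5359, 0.1052, 0.1104]
tcp_rot: [[-0.013, -0.277, 0.961], [-0.003, 0.961, 0.277], [-1.0, 0.001, -0.013]]
force: [-2.1, 1.0, 1.5]
gripper_width: 0.0121
```

```bash
python3 chk.py w12 | grep -v "stage-"
```

```text
[0.53589318 0.10523863 0.11043945] [-2.06078852  1.00540247  1.52940864] [0.09184545 0.34414645 0.05304997] 0.01207969433601291
((4905.076171875, 2418.361328125), (557.7798461914062, 131.98866271972656), 2.0908029079437256)
slide strip -0.045 52 z 0.0792 0.0803 h -0.0005
slide strip -0.04 302 z 0.0792 0.0821 h -0.0004
slide strip -0.035 476 z 0.0821 0.0857 h 0.0003
slide strip -0.03 352 z 0.0925 0.0954 h 0.0074
slide strip -0.025 397 z 0.095 0.0983 h 0.0073
slide strip -0.02 122 z 0.0978 0.1001 h 0.007
stage+y -0.045 28 z 0.0794 0.0805 h -0.0002
stage+y -0.04 127 z 0.0793 0.0823 h -0.0002
stage+y -0.035 121 z 0.082 0.085 h -0.0003
stage+y -0.03 122 z 0.0848 0.088 h -0.0001
stage+y -0.025 128 z 0.0882 0.0907 h -0.0001
stage+y -0.02 136 z 0.091 0.0935 h -0.0002
stage+y -0.015 133 z 0.0941 0.0965 h -0.0002
```

{"api": "jog_arm", "payload": {
  "rows": [
    {"translation": [0, 0, -0.001], "roll": 0},
    {"translation": [0, 0, -0.0015], "roll": 0},
    {"translation": [0, 0, -0.0015], "roll": 0},
    {"translation": [0, 0, -0.0015], "roll": 0}
  ]
}}

```text
clock: 17.28
tcp_pos: [0.5359, 0.1052, 0.1097]
tcp_rot: [[-0.013, -0.277, 0.961], [-0.003, 0.961, 0.277], [-1.0, 0.001, -0.013]]
force: [-4.6, -1.2, 8.1]
gripper_width: 0.012
```

```bash
python3 chk.py w13 | grep -v "stage-"
```

```text
[0.53586039 0.10521227 0.10973081] [-4.5605764  -1.1728479   8.05425754] [0.15233759 0.78087854 0.05001847] 0.011977880985497943
((4903.73828125, 2422.784912109375), (552.90625, 143.45106506347656), 1.7070025205612183)
slide strip -0.045 42 z 0.0791 0.0807 h -0.0001
slide strip -0.04 310 z 0.0797 0.0822 h -0.0003
slide strip -0.035 463 z 0.0817 0.0856 h 0.0003
slide strip -0.03 353 z 0.0917 0.0946 h 0.0065
slide strip -0.025 403 z 0.0942 0.0976 h 0.0067
slide strip -0.02 119 z 0.0974 0.0993 h 0.0064
stage+y -0.045 30 z 0.079 0.0807 h 0.0
stage+y -0.04 125 z 0.08 0.082 h -0.0004
stage+y -0.035 119 z 0.0828 0.085 h -0.0002
stage+y -0.03 128 z 0.0853 0.0879 h -0.0002
stage+y -0.025 131 z 0.0884 0.0907 h -0.0003
stage+y -0.02 129 z 0.091 0.0936 h -0.0001
stage+y -0.015 135 z 0.0922 0.0964 h -0.0002
```

View pics/w13.png

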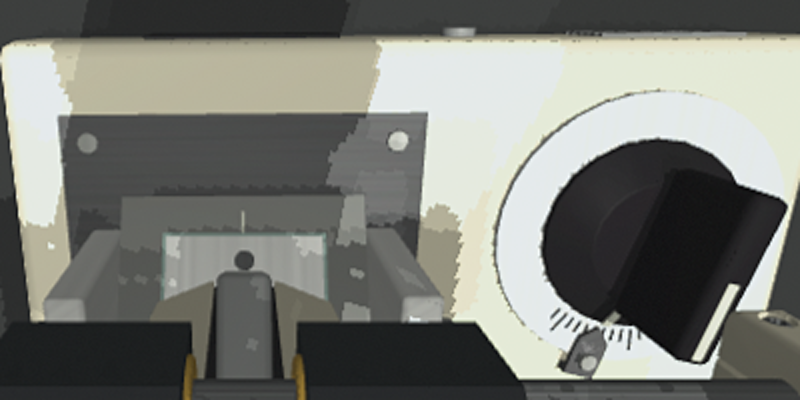

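```bash
python3 - <<'E'
from h import *
from wp import *
d=dict(np.load("w13.npz"))
def hit(u,v,h):  # intersect ray with plane offset h above stage face -> slope coords
    K=d["intrinsics"];T=d["cam_to_world"]
    w=T[:3,:3]@np.array([(u-K[0,2])/K[0,0],-(v-K[1,2])/K[1,1],-1.]);o=T[:3,3]
    n=np.array([-np.sin(th)*e[0],-np.sin(th)*e[1],np.cos(th)]);Oc=O-[0,0,.0003]
    t=(n@(Oc+h*n-o))/(n@w);p=o+t*w-Oc
    sx=np.array([np.cos(th)*e[0],np.cos(th)*e[1],np.sin(th)]);y=np.array([-e[1],e[0],0])
    return (p@sx*1e3).round(2),(p@y*1e3).round(2)
f=lambda x,y:(200+(x+.5)/2-.5,100+(y+.5)/2-.5)
print("stage edge",hit(*f(150,196),0),hit(*f(330,196),0),"corners",hit(*f(122,197),0),hit(*f(364,196),0))
print("slide low edge",hit(*f(180,234),.006),hit(*f(310,234),.006))
print("slide corners",hit(*f(163,234),.006),hit(*f(326,234),.006), "side",hit(*f(163,290),.006),hit(*f(327,290),.006))
print("window line",hit(*f(242,225),0))
crop(d,250,180,400,260,5,"w13c.png")
E
```

```text
stage edge (np.float64(-49.39), np.float64(-28.93)) (np.float64(-49.49), np.float64(27.54)) corners (np.float64(-49.05), np.float64(-37.69)) (np.float64(-49.51), np.float64(38.21))
slide low edge (np.float64(-36.23), np.float64(-18.61)) (np.float64(-36.31), np.float64(20.36))
slide corners (np.float64(-36.22), np.float64(-23.7)) (np.float64(-36.32), np.float64(25.15)) side (np.float64(-19.52), np.float64(-23.2)) (np.float64(-19.61), np.float64(25.0))
window line (np.float64(-40.18), np.float64(-0.05))
```

View pics/w13c.png

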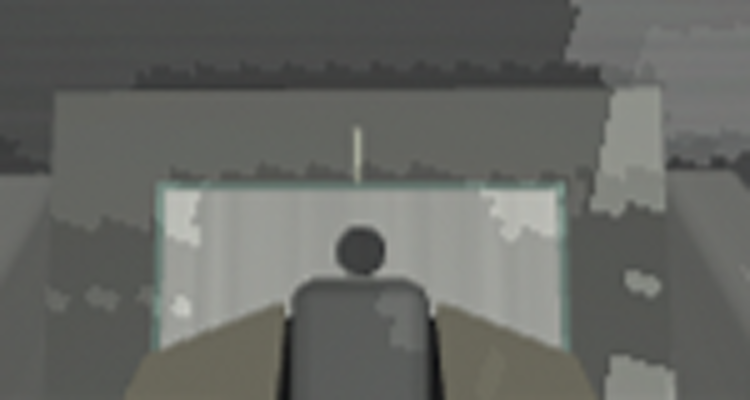

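```bash
python3 - <<'E'
from cell import manip, cams
import numpy as np
n=np.array([-.472,-.1354,.871])
for i in range(8):
    s=manip.sense();print(s["clock"],np.round(s["tcp_pos"],5),np.round(s["force"],2),round(float(n@s["force"]),2),np.abs(s["qvel"]).max().round(2),s["gripper_width"])
    cams.snapshot("top")
E
python3 chk.py w14
```

```text
17.3333 [0.5359  0.10519 0.10974] [-4.05 -0.78  8.86] 9.73 0.13 0.01212166385112935
17.3833 [0.53585 0.10522 0.10973] [-4.38  0.5   7.76] 8.75 0.11 0.011786562249476185
17.4333 [0.53589 0.10525 0.10976] [-3.29 -0.31  7.75] 8.35 0.14 0.012018397747749387
17.4833 [0.53587 0.10517 0.10973] [-3.92 -0.1   8.28] 9.08 0.12 0.01189019901181365
17.5333 [0.53589 0.10518 0.10976] [-3.69 -0.26  7.62] 8.41 0.06 0.011986078789463261
17.5833 [0.5359  0.10515 0.10974] [-3.18 -0.25  8.13] 8.62 0.08 0.011867361616006065
17.6333 [0.53589 0.10519 0.10974] [-2.83 -0.39  7.35] 7.79 0.1 0.012028484047465794
17.6833 [0.53587 0.10522 0.10973] [-3.83 -0.14  7.75] 8.57 0.08 0.012098601078959085
[0.53589646 0.10519521 0.10974808] [-4.43418149 -0.38082596  7.82524261] [0.15298607 0.84186666 0.01819156] 0.011920872585953162
((4904.853515625, 2421.2119140625), (554.3997192382812, 134.0646514892578), 2.2146458625793457)
slide strip -0.045 44 z 0.0792 0.0808 h 0.0001
slide strip -0.04 309 z 0.0792 0.0821 h -0.0004
slide strip -0.035 460 z 0.0814 0.0857 h 0.0003
slide strip -0.03 351 z 0.0915 0.0945 h 0.0064
slide strip -0.025 411 z 0.0939 0.0977 h 0.0066
slide strip -0.02 123 z 0.0976 0.0994 h 0.0064
stage+y -0.045 31 z 0.079 0.0805 h -0.0002
stage+y -0.04 122 z 0.0794 0.0822 h -0.0002
stage+y -0.035 122 z 0.0825 0.0849 h -0.0003
stage+y -0.03 126 z 0.0855 0.088 h -0.0003
stage+y -0.025 128 z 0.0881 0.0908 h -0.0002
stage+y -0.02 129 z 0.0913 0.0935 h -0.0001
stage+y -0.015 132 z 0.094 0.0963 h -0.0003
stage-y -0.045 14 z 0.0792 0.0801 h -0.0008
stage-y -0.04 120 z 0.0792 0.0819 h -0.0005
stage-y -0.035 123 z 0.0821 0.0847 h -0.0005
stage-y -0.03 129 z 0.0857 0.0876 h -0.0004
stage-y -0.025 119 z 0.0879 0.0904 h -0.0005
stage-y -0.02 133 z 0.0908 0.0933 h -0.0004
stage-y -0.015 134 z 0.0932 0.0962 h -0.0004
```

```bash
python3 -c "
from cell import manip
print(manip.sign_off())"
```

```text
the job is handed in; nothing more can be done
None
```

I turned the knob to the tab, then set the slide on the stage. I handed the job in at about 18 s with the slide still held pressed there; the hand-in gives no verdict.

**Knob:** I turned it clockwise in two goes. The first stopped about 3° short, and I corrected it after a look from the wrist camera. In the last check the bar pointed at 2.2°, against a tab direction of about 2 to 2.6°. That is under 1 mm at the pointer, and it did not change while I pressed. The stage slopes 29.4°.

**Slide:** I lifted the white slide with the grey grip using an 8 N grip. The tool can only turn about the vertical, so I touched the slide's uphill edge to the stage and drew it down the slope. It pivoted in the pads until it lay flat. It slipped about 2 mm down in the pads on the way.

**Last checks:**

| Check | Measured | Limit |
|---|---|---|
| Press on the stage | 8 to 9.5 N, steady | 2 to 25 N |
| Slide height above stage | 6.6–6.9 mm, measured vertically; 6.9 mm expected when flush | flush within 2° |
| Slide middle from window | about 1.5 mm up the slope, 0.7 mm to the side | 10 mm |
| Long side against the stage's | within about 1° | 6° |

- **Flushness:** only about 10 mm of the lower end was visible, so this check rests on that strip and the steady press force.
- **First reading that disagreed:** my first estimate put the tab at 5°. It came from a wrong knob-axis position, which depth readings corrected before the second turn.
- **Bystanders:** I touched nothing else knowingly, but I did not measure the other objects at the end.

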